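Stroke-test four air cylinders and reject the one that sticks

TASK

Press the rod of each of the four air cylinders down as far as it will go, gently, because one of them sticks part-way and must not be forced. Leave the three good ones standing on the test plate with their rods fully home, and stand the sticking one upright in the empty steel tray without dropping it. Leave the other things on the bench alone.

Things in the scene. Friction and masses are not known exactly. Their poses are not given: they have to be found in the camera images.
- cyl_a: upright air cylinder, loose on the test plate, one of four alike, about 0.5 kg. Along its own z: dark steel foot 54 mm in diameter (0 to 12 mm), aluminium barrel 41 mm (12 to 70 mm), dark steel head 46 mm (70 to 92 mm; grip it here). Origin at the centre of its underside. A brass air port sticks out to 26 mm from the axis at +x, 24 mm up.
- rod_a: piston rod of cyl_a, with a flat round steel pad on top, 34 mm wide, 6 mm thick, on a rubber cushion (gives 1 mm per 6 N, springs back). Origin: centre of the unloaded pad's top. It stays where left. Pad top above the cylinder's underside: 132 to 138 mm at the start, 103 mm fully home. Good rods run all the way at 3 to 9 N; the sticking one starts as easily, then jams 15 mm short.
- cyl_b: upright air cylinder, loose on the test plate, one of four alike, about 0.5 kg. Along its own z: dark steel foot 54 mm in diameter (0 to 12 mm), aluminium barrel 41 mm (12 to 70 mm), dark steel head 46 mm (70 to 92 mm; grip it here). Origin at the centre of its underside. A brass air port sticks out to 26 mm from the axis at +x, 24 mm up.
- rod_b: piston rod of cyl_b, with a flat round steel pad on top, 34 mm wide, 6 mm thick, on a rubber cushion (gives 1 mm per 6 N, springs back). Origin: centre of the unloaded pad's top. It stays where left. Pad top above the cylinder's underside: 132 to 138 mm at the start, 103 mm fully home. Good rods run all the way at 3 to 9 N; the sticking one starts as easily, then jams 15 mm short.
- cyl_c: upright air cylinder, loose on the test plate, one of four alike, about 0.5 kg. Along its own z: dark steel foot 54 mm in diameter (0 to 12 mm), aluminium barrel 41 mm (12 to 70 mm), dark steel head 46 mm (70 to 92 mm; grip it here). Origin at the centre of its underside. A brass air port sticks out to 26 mm from the axis at +x, 24 mm up.
- rod_c: piston rod of cyl_c, with a flat round steel pad on top, 34 mm wide, 6 mm thick, on a rubber cushion (gives 1 mm per 6 N, springs back). Origin: centre of the unloaded pad's top. It stays where left. Pad top above the cylinder's underside: 132 to 138 mm at the start, 103 mm fully home. Good rods run all the way at 3 to 9 N; the sticking one starts as easily, then jams 15 mm short.
- cyl_d: upright air cylinder, loose on the test plate, one of four alike, about 0.5 kg. Along its own z: dark steel foot 54 mm in diameter (0 to 12 mm), aluminium barrel 41 mm (12 to 70 mm), dark steel head 46 mm (70 to 92 mm; grip it here). Origin at the centre of its underside. A brass air port sticks out to 26 mm from the axis at +x, 24 mm up.
- rod_d: piston rod of cyl_d, with a flat round steel pad on top, 34 mm wide, 6 mm thick, on a rubber cushion (gives 1 mm per 6 N, springs back). Origin: centre of the unloaded pad's top. It stays where left. Pad top above the cylinder's underside: 132 to 138 mm at the start, 103 mm fully home. Good rods run all the way at 3 to 9 N; the sticking one starts as easily, then jams 15 mm short.
- test_plate: fixed dark steel plate, 210 x 210 x 8 mm, flat, on the bench; the cylinders stand on it in a square of about 105 mm pitch, centred on it, along its x and y axes. Origin at the centre of its underside; top 8 mm above the origin.
- reject_tray: fixed open sheet-steel tray, 160 x 160 mm outside, walls 3 mm thick and 35 mm high with a rim bead to 38 mm, inner floor 3 mm above the origin. Empty. Origin at the centre of its underside, x and y along its sides.
- chisel_1: bystander: chisel with an orange handle, 200 mm long, lying on the bench; origin under its middle
- coupler_1: bystander: steel and brass air coupler, 96 mm long, lying on the bench; origin under its middle
There are look-alikes about, which are no part of the job. Of the things that look like the reject_tray, the smaller one is meant.

How it is judged:
By the outcome, as a careful person would: the job done as asked, in the order asked, and still so for the second after the job is handed in, with the robot touching nothing.
It also fails if it takes over 64 s, if anything falls off the work surface, if the arm or the gripper's body presses on something with over 40 N, if the wrist force passes 120 N, or if a joint passes its speed limit or range.

ROBOT

A 6-joint arm with a two-finger parallel gripper is mounted at the origin on the work surface; the furniture and walls round the work are solid. World frame = base frame: x ahead of the robot, y to its left, z up, the work surface at z = 0. Lengths are in m, angles in rad, forces in N, time in s.
With the tool pointing down it reaches from about 0.25 to 0.8 m from the base axis. Payload 3.9 kg.
Tool frame: the origin (TCP) lies on the front face of the gripper's body, between the roots of the fingers; the fingertips stand 73 mm ahead of it and the grasp point (between the pads) lies 54 mm ahead of it; z points along the fingers, y is the line along which they close (so a half turn about z gives the same grasp; the last joint's range is limited). The gripper opens to 85 mm and grips with 20 to 120 N. Pads are 22 mm wide; open, the fingers measure 114 mm over their backs; the gripper's body (76 mm by 85 mm) begins 54 mm behind the grasp point. The pads swing forward as they close: fully open they stand 13 mm farther back than shut.
Start: joints at [-1.339, 0.26, -0.138, 1.173, 0, 1.571], TCP at [0.121, -0.511, 0.304] pointing down, gripper open.
Joint ranges: [-2.78, 2.78], [-0.83, 1.72], [-1.28, 1.37], [-1.9, 2.12], [-1.57, 1.48], [-3.14, 3.14]. Speed limits (rad/s): [2.57, 2.57, 3.14, 3.14, 3.14, 3.14].

INTERFACE

Orientations are given as a unit quaternion [w, x, y, z].
In Python, from plant import manip, viewer gives the robot as it stands.
- The arm moves only by the shell command python3 -m handwheel 'ROWS' [FORCE]. ROWS is JSON, a list that holds one entry, the list of rows, each a list of 5 numbers: the finger opening in cm, from 0 to 8.54, then the shift along the tool's x, y, z in cm, then the turn about the tool's z in degrees. A call has 1 to 12 rows; each row shifts and turns the commanded pose from where the row before left it, along the tool's axes as they then stand; what a row does not reach is not made up. A row lasts 1/8 s, in which the tool goes at most 62.5 mm and 10.7 degrees, less where a joint would pass 70% of its speed; a pose out of reach is approached as far as the arm can. A call with a gripper value outside its range is refused whole. The fingers move at their own pace and stop on an object; FORCE is the grip in N (left out, the last holds). Time passes only in rows, so rows that do not move let the fingers close. It gives the time, the measured TCP pose, the force, the opening and the grip force at its end, in the units of the state.
- manip.observe(): the state, without advancing time (a new reading comes with each control period).
- viewer.capture(name): name is "scene" or "top"; returns the picture (420x560x3 uint8, blue, green, red); there is no depth.
- viewer.camera_info(name): a dict with "camera_matrix" (3x3 intrinsics, pixels), "D" ([k1, k2, p1, p2, k3] as OpenCV has them; the pictures are not rectified), "extrinsics" (4x4, takes a point from camera to world coordinates). Camera axes: x right, y down, z forward; pixel columns grow to the right and rows downward; lengths in m; the calibration is good to about 2 mm. A picture is of the moment at which its call begins. camera_info takes no time and is no camera call.
- manip.hand_in(): hands the job in; it is judged then, once.
The state is a dict: "clock": time; "q": joint angles; "qd": joint speeds; "effort": joint torques, N m; "eef_pos": TCP position; "ee_rot": TCP orientation; "ft_force": force on the tool from outside, world axes, zero at the start; "torque": the same for the moment, N m; "gripper_width": finger opening in m; "grip_force": force on a finger pad.
Only numpy, scipy, OpenCV 4.12 (cv2) and the standard library are available. Lean on these libraries where they do the work, as an engineer would, in place of code of your own. Each camera call takes 0.05 s, during which the arm holds its last target. There are 200 camera calls.

## Working session

There is one attempt and no reset: what is moved stays moved. The work goes in short steps, Python scripts to look and compute and a shell command to move; the robot and the scene stay as the last step left them, time stands still between calls to the robot, and variables do not carry over. Pictures are saved under pics/ and viewed, at most 10 in all, crops included, and the job is handed in when it is done.

```bash
mkdir -p pics; ls; python3 - <<'E'
from plant import manip, viewer
import cv2
for n in("scene","top"):
    cv2.imwrite(f"pics/{n}0.png",viewer.capture(n)); i=viewer.camera_info(n); print(n,i)
print(manip.observe())
E
```

```text
pics
scene {'camera_matrix': array([[382.32335597,   0.        , 280.86639067],
       [  0.        , 382.32335597, 204.74919813],
       [  0.        ,   0.        ,   1.        ]]), 'D': array([-0.02571657,  0.        ,  0.        ,  0.        ,  0.        ]), 'extrinsics': array([[-0.4584905 , -0.61371483,  0.64276012, -0.31435086],
       [-0.88869594,  0.31861303, -0.32970481,  0.43102998],
       [-0.00244702, -0.72238483, -0.69148692,  0.92278574],
       [ 0.        ,  0.        ,  0.        ,  1.        ]])}
top {'camera_matrix': array([[494.83331601,   0.        , 274.87521336],
       [  0.        , 494.83331601, 209.28653784],
       [  0.        ,   0.        ,   1.        ]]), 'D': array([-0.12472034,  0.        ,  0.        ,  0.        ,  0.        ]), 'extrinsics': array([[ 0.00538024, -0.99158242,  0.12936521,  0.20984631],
       [-0.99998049, -0.00574548, -0.00245024,  0.06583125],
       [ 0.00317288, -0.1293495 , -0.99159399,  1.58615248],
       [ 0.        ,  0.        ,  0.        ,  1.        ]])}
{'clock': 0.1, 'q': array([-1.33902076e+00,  2.60613672e-01, -1.39256535e-01,  1.17273276e+00,
        1.83702091e-05,  1.57083211e+00]), 'qd': array([-2.26461725e-05, -1.00431549e-03,  4.41927744e-03, -7.75858954e-04,
        1.20008859e-03,  2.51573255e-04]), 'effort': array([ 1.01729238e-03, -4.06509519e+01,  2.54527134e+01,  1.00683272e-02,
        1.64035932e-04,  1.24517442e-05]), 'eef_pos': array([ 0.12048426, -0.51046982,  0.30314425]), 'ee_rot': array([-8.98322796e-04,  9.93294187e-01,  1.15610738e-01, -9.53423421e-05]), 'ft_force': array([0.20619627, 0.90970482, 0.05648179]), 'torque': array([ 0.03153943, -0.00251585,  0.00205159]), 'grip_force': 0.0, 'gripper_width': 0.08533186077537662}
```

View pics/top0.png

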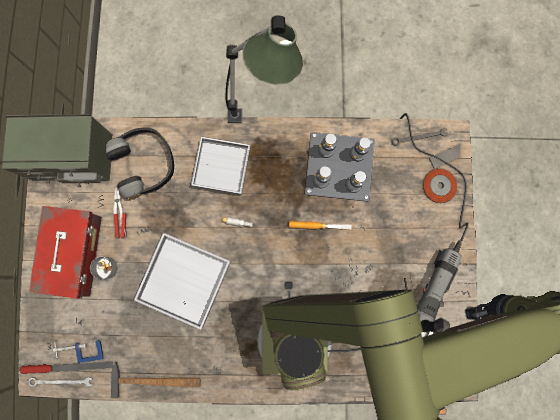

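View pics/scene0.png

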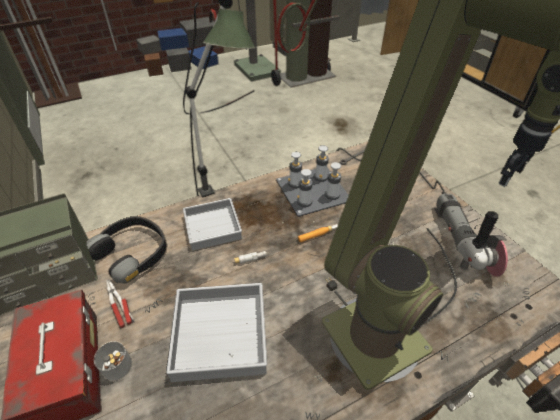

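Top view: the test plate with four cylinders is at (340,165). The tray candidates are the small one at (221,165) and the larger one at (182,281); the smaller is meant. The coupler is at (237,222), the chisel at (320,225), and the lamp base at (235,115). I'll check the choice in one close crop.

```bash
cat > h.py <<'E'
import numpy as np,cv2
from plant import manip,viewer
def ray(n,uv):
    i=viewer.camera_info(n);T=i["extrinsics"]
    p=cv2.undistortPoints(np.array(uv,float).reshape(-1,1,2),i["camera_matrix"],i["D"]).reshape(-1,2)
    return T[:3,3],np.c_[p,np.ones(len(p))]@T[:3,:3].T
def at(n,uv,z):
    o,d=ray(n,uv); return o+d*((z-o[2])/d[:,2])[:,None]
def proj(n,P):
    i=viewer.camera_info(n);T=np.linalg.inv(i["extrinsics"])
    return cv2.projectPoints(np.array(P,float).reshape(-1,1,3),cv2.Rodrigues(T[:3,:3])[0],T[:3,3],i["camera_matrix"],i["D"])[0].reshape(-1,2)
E
python3 - <<'E'
import cv2
a=cv2.imread("pics/top0.png")
cv2.imwrite("pics/crop1.png",cv2.resize(a[110:215,185:385],None,fx=4,fy=4,interpolation=cv2.INTER_CUBIC))
E
```

```text
(no output)
```

View pics/crop1.png

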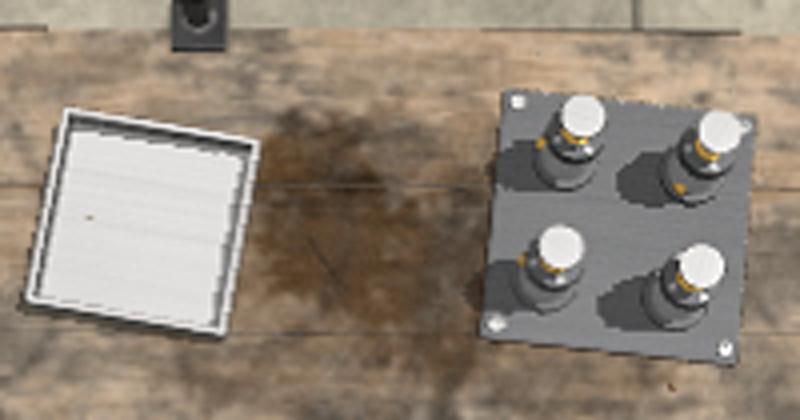

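The crop confirms the choice: tray rim corners are (66,110), (259,142), (224,335), (27,300), and the four pads are (584,116), (719,132), (561,247), (701,266).

```bash
python3 - <<'E'
from h import *
np.set_printoptions(precision=4,suppress=True)
f=lambda L:np.array(L)/4+[184.6,109.6]
P=at("top",f([(584,116),(719,132),(561,247),(701,266)]),.143);print("pads\n",P)
for L,z in(([(503,90),(755,118),(738,363),(480,336)],.008),([(66,110),(259,142),(224,335),(27,300)],.038)):
    c=at("top",f(L),z);e=np.roll(c,-1,0)-c
    print(c,"\nmean",c.mean(0),np.linalg.norm(e,axis=1),np.degrees(np.arctan2(e[:,1],e[:,0])))
d=P-P.mean(0);print(P.mean(0),np.linalg.norm(P[[1,3,2,0]]-P[[0,1,3,2]],axis=1))
E
```

```text
pads
 [[ 0.6137 -0.1044  0.143 ]
 [ 0.6025 -0.2064  0.143 ]
 [ 0.5129 -0.0859  0.143 ]
 [ 0.4994 -0.1906  0.143 ]]
[[ 0.673  -0.0536  0.008 ]
 [ 0.6515 -0.2622  0.008 ]
 [ 0.4467 -0.2433  0.008 ]
 [ 0.4674 -0.0339  0.008 ]] 
mean [ 0.5597 -0.1482  0.008 ] [0.2097 0.2057 0.2104 0.2065] [-95.8795 174.715   84.3518  -5.4894]
[[0.6458 0.3018 0.038 ]
 [0.6196 0.1452 0.038 ]
 [0.4621 0.1709 0.038 ]
 [0.4896 0.3286 0.038 ]] 
mean [0.5543 0.2366 0.038 ] [0.1587 0.1595 0.16   0.1585] [-99.5047 170.73    80.1156  -9.7425]
[ 0.5571 -0.1468  0.143 ] [0.1027 0.1043 0.1055 0.1025]
```

```bash
cat >> h.py <<'E'
from scipy.spatial.transform import Rotation as Ro
def to(x,y,z):
    s=manip.observe();w=s["ee_rot"];R=Ro.from_quat([w[1],w[2],w[3],w[0]])
    print("p",s["eef_pos"].round(4),"t",s["clock"],"F",s["ft_force"].round(1),"w",round(s["gripper_width"],4),"tool shift cm",(R.inv().apply(np.array([x,y,z])-s["eef_pos"])*100).round(2),"toolz",R.as_matrix()[:,2].round(3))
E
python3 -c "
from h import *
to(.4994,-.1906,.245)"
```

```text
p [ 0.1205 -0.5105  0.3031] t 0.1 F [0.2 0.9 0.1] w 0.0853 tool shift cm [ 44.23 -22.42   5.86] toolz [-0.     0.002 -1.   ]
```

```bash
python3 -m handwheel '[[[0,4.4,-2.2,0,0],[0,4.4,-2.2,0,0],[0,4.4,-2.2,0,0],[0,4.4,-2.2,0,0],[0,4.4,-2.2,0,0],[0,4.4,-2.2,1,0],[0,4.4,-2.2,1,0],[0,4.4,-2.2,1.5,0],[0,4.4,-2.2,1.5,0],[0,4.4,-2.2,0.8,0],[0,0,0,0,0]]]' 40; python3 -c "
from h import *
to(.4994,-.1906,.245)
for n in('top','scene'):cv2.imwrite('pics/%s1.png'%n,viewer.capture(n))
a=np.hstack([cv2.resize(cv2.imread('pics/%s1.png'%n)[s],(400,400)) for n,s in(('top',np.s_[110:220,290:400]),('scene',np.s_[100:240,250:390]))]);cv2.imwrite('pics/v1.png',a)"
```

```text
clock: 1.48
eef_pos: [0.5, -0.1935, 0.2445]
ee_rot: [-0.001, 0.993, 0.118, -0.0]
ft_force: [-1.0, -1.6, -0.1]
gripper_width: 0.0
grip_force: 0.0
p [ 0.5    -0.1935  0.2445] t 1.475 F [-1.  -1.6 -0.1] w 0.0 tool shift cm [ 0.01 -0.3  -0.05] toolz [-0.001  0.001 -1.   ]
```

View pics/v1.png

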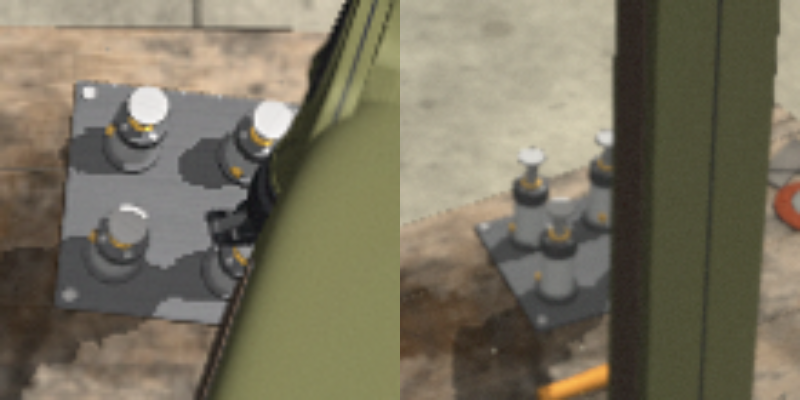

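The arm hides cylinder d, but the fingertips stand at about top pixel (354,171), over its pad as planned. Pressing it gently now.

```bash
python3 -m handwheel '[[[0,0,-0.3,1,0],[0,0,0,1,0],[0,0,0,0.8,0],[0,0,0,0.7,0],[0,0,0,0.3,0],[0,0,0,0.3,0],[0,0,0,0,0]]]'; python3 -m handwheel '[[[0,0,0,0.3,0],[0,0,0,0.3,0],[0,0,0,0,0]]]'
```

```text
clock: 2.45
eef_pos: [0.4973, -0.1932, 0.2054]
ee_rot: [0.0, 0.993, 0.115, -0.0]
ft_force: [-2.1, -0.5, 6.1]
gripper_width: 0.0001
grip_force: 3.0
clock: 2.82
eef_pos: [0.4973, -0.1932, 0.1995]
ee_rot: [0.0, 0.993, 0.115, -0.0]
ft_force: [-2.6, -0.2, 5.9]
gripper_width: -0.0002
grip_force: 3.1
```

```bash
python3 -m handwheel '[[[0,0,0,0.2,0],[0,0,0,0.1,0],[0,0,0,0,0]]]';  python3 -m handwheel '[[[0,0,0,0.1,0],[0,0,0,0,0]]]'
```

```text
clock: 3.2
eef_pos: [0.4973, -0.1932, 0.1966]
ee_rot: [0.0, 0.993, 0.115, 0.0]
ft_force: [-2.5, -0.1, 8.4]
gripper_width: -0.0003
grip_force: 3.4
clock: 3.45
eef_pos: [0.4973, -0.1932, 0.1956]
ee_rot: [0.0, 0.993, 0.115, 0.0]
ft_force: [-2.7, 0.1, 7.1]
gripper_width: 0.0002
grip_force: 3.4
```

```bash
python3 -m handwheel '[[[0,0,0,0.1,0],[0,0,0,0.1,0],[0,0,0,0,0]]]'
```

```text
clock: 3.82
eef_pos: [0.4973, -0.1932, 0.1936]
ee_rot: [0.0, 0.993, 0.115, -0.0]
ft_force: [-2.6, -0.1, 6.7]
gripper_width: 0.0002
grip_force: 3.4
```

Past the jam depth, and still sliding at 6–7 N, so this one is good. Taking it home.

```bash
python3 -m handwheel '[[[0,0,0,0.4,0],[0,0,0,0.3,0],[0,0,0,0.2,0],[0,0,0,0,0]]]'; python3 -m handwheel '[[[0,0,0,0.1,0],[0,0,0,0.1,0],[0,0,0,0,0]]]';  python3 -m handwheel '[[[0,0,0,0.1,0],[0,0,0,0,0]]]'
```

```text
clock: 4.32
eef_pos: [0.4972, -0.1932, 0.1845]
ee_rot: [0.0, 0.993, 0.115, -0.0]
ft_force: [-2.6, -0.1, 6.7]
gripper_width: -0.0002
grip_force: 3.2
clock: 4.7
eef_pos: [0.4971, -0.1932, 0.1826]
ee_rot: [0.0, 0.993, 0.115, -0.0]
ft_force: [-3.5, -0.5, 6.6]
gripper_width: -0.0001
grip_force: 3.4
clock: 4.95
eef_pos: [0.4972, -0.1932, 0.182]
ee_rot: [0.0, 0.993, 0.115, 0.0]
ft_force: [-2.6, 0.7, 9.3]
gripper_width: -0.0001
grip_force: 4.9
```

```bash
python3 -m handwheel '[[[0,0,0,0.1,0],[0,0,0,0.1,0],[0,0,0,0,0]]]'
```

```text
clock: 5.32
eef_pos: [0.4974, -0.1933, 0.181]
ee_rot: [0.001, 0.993, 0.115, 0.001]
ft_force: [-4.8, 1.2, 16.1]
gripper_width: 0.0002
grip_force: 7.8
```

```bash
python3 -m handwheel '[[[0,0,0,-2,0],[0,0,0,-4,0],[0,3.3,1.2,0,0],[0,3.4,1.3,0,0],[0,3.3,1.2,0,0],[0,0,0,0.8,0],[0,0,0,0.8,0],[0,0,0,0.6,0],[0,0,0,0.6,0],[0,0,0,0.6,0],[0,0,0,0.6,0],[0,0,0,0,0]]]'; python3 -m handwheel '[[[0,0,0,0.1,0],[0,0,0,0.1,0],[0,0,0,0,0]]]'
```

```text
clock: 6.82
eef_pos: [0.6029, -0.2058, 0.1984]
ee_rot: [-0.0, 0.993, 0.116, -0.001]
ft_force: [-1.1, 0.2, 2.3]
gripper_width: -0.0003
grip_force: 0.8
clock: 7.2
eef_pos: [0.6038, -0.206, 0.1977]
ee_rot: [0.0, 0.993, 0.116, 0.001]
ft_force: [-2.1, -0.2, 6.0]
gripper_width: -0.0003
grip_force: 2.8
```

```bash
python3 -m handwheel '[[[0,0,0,0.1,0],[0,0,0,0,0],[0,0,0,0,0]]]'; python3 -m handwheel '[[[0,0,0,0.1,0],[0,0,0,0,0],[0,0,0,0,0]]]'
```

```text
clock: 7.58
eef_pos: [0.6039, -0.206, 0.1973]
ee_rot: [0.0, 0.993, 0.116, 0.001]
ft_force: [-3.1, 0.5, 8.1]
gripper_width: -0.0002
grip_force: 4.0
clock: 7.95
eef_pos: [0.604, -0.206, 0.1969]
ee_rot: [0.001, 0.993, 0.116, 0.001]
ft_force: [-3.3, 0.4, 11.3]
gripper_width: 0.0002
grip_force: 5.3
```

Force is rising while the rod stalls (11 N, pad at 0.126 m), so cylinder b at (0.603,-0.206) is the sticking one. I'm stopping there and going on to the next.

```bash
python3 -m handwheel '[[[0,0,0,-1.4,0],[0,0,0,-3,0],[0,1.1,-3.2,0,0],[0,1.1,-3.3,0,0],[0,1.1,-3.2,0,0],[0,0,0,0.8,0],[0,0,0,0.8,0],[0,0,0,0.6,0],[0,0,0,0.6,0],[0,0,0,0.6,0],[0,0,0,0.6,0],[0,0,0,0,0]]]'; python3 -m handwheel '[[[0,0,0,0.2,0],[0,0,0,0.1,0],[0,0,0,0,0]]]'; python3 -m handwheel '[[[0,0,0,0.1,0],[0,0,0,0.1,0],[0,0,0,0,0]]]'
```

```text
clock: 9.45
eef_pos: [0.6132, -0.104, 0.1983]
ee_rot: [-0.0, 0.993, 0.116, -0.0]
ft_force: [-0.2, -0.7, -0.3]
gripper_width: 0.0
grip_force: 0.0
clock: 9.82
eef_pos: [0.6134, -0.1038, 0.196]
ee_rot: [-0.0, 0.993, 0.116, 0.0]
ft_force: [-0.4, -0.7, 1.7]
gripper_width: 0.0
grip_force: 0.8
clock: 10.2
eef_pos: [0.6134, -0.1039, 0.1939]
ee_rot: [-0.0, 0.993, 0.116, 0.0]
ft_force: [-0.7, 0.2, 2.0]
gripper_width: -0.0001
grip_force: 0.9
```

```bash
python3 -m handwheel '[[[0,0,0,0.4,0],[0,0,0,0.4,0],[0,0,0,0.2,0],[0,0,0,0.1,0],[0,0,0,0,0]]]'; python3 -m handwheel '[[[0,0,0,0.1,0],[0,0,0,0.1,0],[0,0,0,0,0]]]';python3 -m handwheel '[[[0,0,0,0.1,0],[0,0,0,0.1,0],[0,0,0,0,0]]]'
```

```text
clock: 10.82
eef_pos: [0.6134, -0.1038, 0.1831]
ee_rot: [-0.0, 0.993, 0.116, 0.0]
ft_force: [-0.2, -0.2, 3.3]
gripper_width: 0.0
grip_force: 1.6
clock: 11.2
eef_pos: [0.6134, -0.1038, 0.1821]
ee_rot: [0.0, 0.993, 0.116, 0.001]
ft_force: [-2.9, 0.9, 9.4]
gripper_width: 0.0001
grip_force: 4.5
clock: 11.58
eef_pos: [0.6135, -0.1039, 0.1812]
ee_rot: [0.0, 0.993, 0.116, 0.001]
ft_force: [-4.0, 0.3, 14.8]
gripper_width: -0.0002
grip_force: 7.1
```

```bash
python3 -m handwheel '[[[0,0,0,-2,0],[0,0,0,-4,0],[0,-3.1,-1.3,0,0],[0,-3.2,-1.4,0,0],[0,-3.1,-1.4,0,0],[0,0,0,0.8,0],[0,0,0,0.8,0],[0,0,0,0.6,0],[0,0,0,0.6,0],[0,0,0,0.6,0],[0,0,0,0.6,0],[0,0,0,0,0]]]'; python3 -m handwheel '[[[0,0,0,0.2,0],[0,0,0,0.1,0],[0,0,0,0,0]]]'; python3 -m handwheel '[[[0,0,0,0.1,0],[0,0,0,0.1,0],[0,0,0,0,0]]]'
```

```text
clock: 13.08
eef_pos: [0.5128, -0.0857, 0.1986]
ee_rot: [0.0, 0.993, 0.116, 0.0]
ft_force: [0.8, -0.1, 1.4]
gripper_width: 0.0004
grip_force: 0.4
clock: 13.45
eef_pos: [0.5127, -0.0856, 0.1961]
ee_rot: [0.0, 0.993, 0.116, 0.0]
ft_force: [1.2, -0.6, 3.1]
gripper_width: 0.0001
grip_force: 1.6
clock: 13.82
eef_pos: [0.5126, -0.0856, 0.1939]
ee_rot: [0.0, 0.993, 0.116, 0.0]
ft_force: [2.1, -0.3, 3.7]
gripper_width: -0.0003
grip_force: 1.7
```

```bash
python3 -m handwheel '[[[0,0,0,0.4,0],[0,0,0,0.4,0],[0,0,0,0.2,0],[0,0,0,0.1,0],[0,0,0,0,0]]]'; python3 -m handwheel '[[[0,0,0,0.1,0],[0,0,0,0.1,0],[0,0,0,0,0]]]';python3 -m handwheel '[[[0,0,0,0.1,0],[0,0,0,0.1,0],[0,0,0,0,0]]]'
```

```text
clock: 14.45
eef_pos: [0.5125, -0.0856, 0.183]
ee_rot: [0.0, 0.993, 0.116, 0.0]
ft_force: [2.4, -0.3, 4.6]
gripper_width: 0.0003
grip_force: 2.0
clock: 14.82
eef_pos: [0.5128, -0.0857, 0.1819]
ee_rot: [0.0, 0.993, 0.116, 0.001]
ft_force: [1.0, -2.1, 9.8]
gripper_width: -0.0001
grip_force: 4.9
clock: 15.2
eef_pos: [0.5128, -0.0857, 0.1808]
ee_rot: [0.0, 0.993, 0.116, 0.001]
ft_force: [-1.1, 0.1, 16.1]
gripper_width: 0.0001
grip_force: 8.0
```

```bash
python3 -m handwheel '[[[0,0,0,-3,0],[0,0,0,-6,0],[0,1,-4.5,0,0],[0,1,-4.5,0,0],[0,1,-4.5,0,0],[8.5,1,-4.5,0,0],[8.5,0,0,0,0]]]'; python3 -c "
from h import *
to(.603,-.206,.27)
for n in('top','scene'):cv2.imwrite('pics/%s2.png'%n,viewer.capture(n))
a=np.hstack([cv2.resize(cv2.imread('pics/%s2.png'%n)[s],(400,400),interpolation=cv2.INTER_CUBIC) for n,s in(('top',np.s_[115:215,290:390]),('scene',np.s_[120:240,260:380]))]);cv2.imwrite('pics/v2.png',a)"
```

```text
clock: 16.08
eef_pos: [0.5081, 0.1011, 0.2675]
ee_rot: [-0.0, 0.993, 0.118, -0.002]
ft_force: [-0.5, -0.3, -0.1]
gripper_width: 0.0357
grip_force: 0.0
p [0.5081 0.1011 0.2675] t 16.075 F [-0.5 -0.3 -0.1] w 0.0357 tool shift cm [ 2.03 32.08 -0.29] toolz [-0.005 -0.    -1.   ]
```

View pics/v2.png

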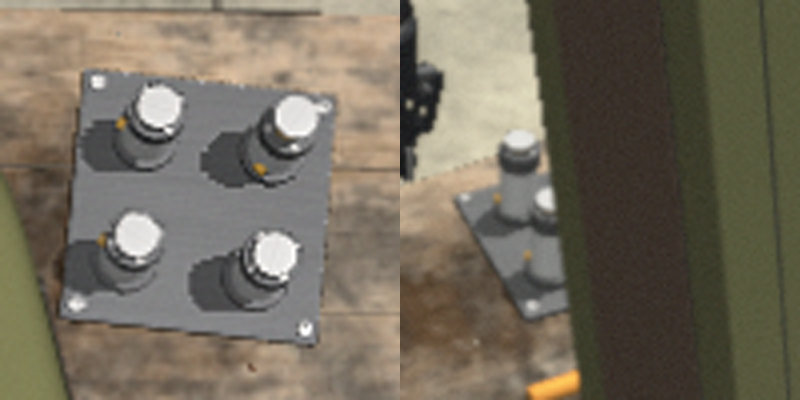

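All four still stand on the plate with pads at crop (158,106), (295,117), (136,238) and (270,255). The upper right one, b, stands slightly proud, and that is the one to take.

```bash
python3 -c "
from h import *
f=lambda L:np.array(L)/4+[289.6,114.6]
P=at('top',f([(158,106),(136,238),(270,255)]),.111);b=at('top',f([(295,117)]),.126)[0]
print(P,b,P[0]+P[2]-P[1]);to(b[0],b[1],.27)"
```

```text
[[ 0.61469031 -0.10339971  0.111     ]
 [ 0.51106915 -0.08541163  0.111     ]
 [ 0.49874344 -0.18766594  0.111     ]] [ 0.6031203  -0.20646834  0.126     ] [ 0.60236461 -0.20565402  0.111     ]
p [0.5085 0.0987 0.2678] t 16.175 F [-0.  -1.3  0. ] w 0.0506 tool shift cm [ 2.16 31.88 -0.22] toolz [-0.004 -0.001 -1.   ]
```

```bash
python3 -m handwheel '[[[8.5,0.3,4.5,0,0],[8.5,0.3,4.6,0,0],[8.5,0.3,4.6,0,0],[8.5,0.3,4.6,0,0],[8.5,0.3,4.6,0,0],[8.5,0.3,4.5,0,0],[8.5,0.3,4.5,0,0],[8.5,0,0,0,0],[8.5,0,0,0,0]]]'; python3 -c "
from h import *
to(.603,-.206,.141)"
```

```text
clock: 17.3
eef_pos: [0.6023, -0.2076, 0.2682]
ee_rot: [-0.001, 0.993, 0.115, -0.001]
ft_force: [-0.1, -0.1, 0.2]
gripper_width: 0.085
grip_force: 0.0
p [ 0.6023 -0.2076  0.2682] t 17.3 F [-0.1 -0.1  0.2] w 0.085 tool shift cm [ 0.13 -0.12 12.72] toolz [-0.002  0.001 -1.   ]
```

```bash
python3 -m handwheel '[[[8.5,0.1,-0.1,3,0],[8.5,0,0,3,0],[8.5,0,0,2.5,0],[8.5,0,0,2,0],[8.5,0,0,1.4,0],[8.5,0,0,0.8,0],[8.5,0,0,0,0],[8.5,0,0,0,0]]]'; python3 -m handwheel '[[[6.5,0,0,0,0],[5.5,0,0,0,0],[5,0,0,0,0],[4,0,0,0,0],[4,0,0,0,0],[4,0,0,0,0]]]' 40
```

```text
clock: 18.3
eef_pos: [0.6049, -0.2058, 0.1428]
ee_rot: [0.0, 0.993, 0.116, 0.001]
ft_force: [0.1, -0.7, -0.5]
gripper_width: 0.0852
grip_force: 0.0
clock: 19.05
eef_pos: [0.6046, -0.2059, 0.1423]
ee_rot: [0.0, 0.993, 0.116, 0.0]
ft_force: [-0.1, -1.0, 3.6]
gripper_width: 0.0446
grip_force: 41.4
```

```bash
python3 -m handwheel '[[[4,0,0,0,0],[4,0,0,-0.5,0],[4,0,0,-1,0],[4,0,0,-1.5,0],[4,0,0,0,0],[4,0,0,0,0]]]' 60; python3 -c "
from h import *
to(.554,.237,.2)
for n in('top','scene'):cv2.imwrite('pics/%s3.png'%n,viewer.capture(n))
a=np.hstack([cv2.resize(cv2.imread('pics/%s3.png'%n)[s],(400,400),interpolation=cv2.INTER_CUBIC) for n,s in(('top',np.s_[115:215,290:390]),('scene',np.s_[120:240,260:380]))]);cv2.imwrite('pics/v3.png',a)"
```

```text
clock: 19.8
eef_pos: [0.6044, -0.2056, 0.1721]
ee_rot: [0.0, 0.993, 0.116, 0.0]
ft_force: [-0.2, 0.7, -6.5]
gripper_width: 0.0442
grip_force: 62.2
p [ 0.6044 -0.2056  0.1721] t 19.8 F [-0.2  0.7 -6.5] w 0.0442 tool shift cm [  5.26 -44.24  -2.8 ] toolz [ 0. -0. -1.]
```

View pics/v3.png

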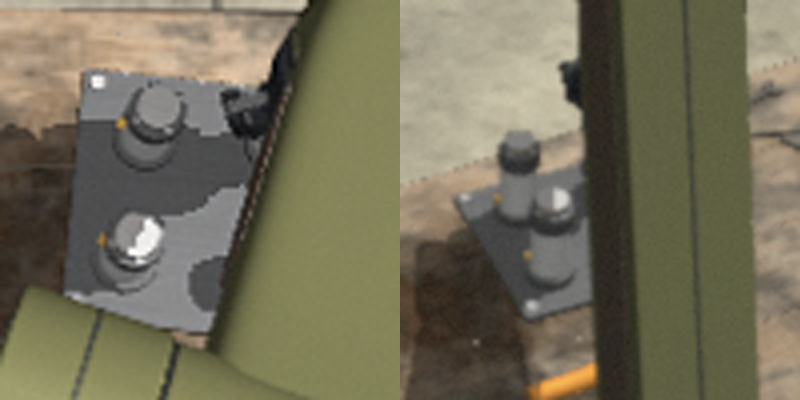

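The cylinder is held: the wrist takes about 6 N and the foot is off the plate. The neighbours at crop (158,106) and (136,238) are undisturbed. Lifting clear and carrying it to the tray.

```bash
python3 -m handwheel '[[[4,0,0,-2,0],[4,0,0,-3,0],[4,0,0,-3,0],[4,0,0,-2.5,0],[4,0,0,-1,0],[4,0.2,-1.5,0,0],[4,0.4,-3,0,0],[4,0.5,-4,0,0],[4,0.5,-4,0,0],[4,0.5,-4,0,0],[4,0.5,-4,0,0]]]'; python3 -m handwheel '[[[4,0.5,-4,0,0],[4,0.5,-4,0,0],[4,0.5,-4,0,0],[4,0.5,-4,0,0],[4,0.5,-4,0,0],[4,0.4,-3,0,0],[4,0,-1,0,0],[4,0,0,0,0],[4,0,0,0,0]]]'; python3 -c "
from h import *
to(.554,.237,.139)
for n in('top','scene'):cv2.imwrite('pics/%s4.png'%n,viewer.capture(n))
a=np.hstack([cv2.resize(cv2.imread('pics/%s4.png'%n)[s],(400,400),interpolation=cv2.INTER_CUBIC) for n,s in(('top',np.s_[100:240,150:290]),('scene',np.s_[80:280,130:330]))]);cv2.imwrite('pics/v4.png',a)"
```

```text
clock: 21.28
eef_pos: [0.581, 0.0021, 0.285]
ee_rot: [-0.001, 0.993, 0.116, -0.002]
ft_force: [1.1, -0.1, -6.4]
gripper_width: 0.0444
grip_force: 62.8
clock: 22.4
eef_pos: [0.5668, 0.1908, 0.2884]
ee_rot: [-0.019, 0.988, 0.154, -0.003]
ft_force: [-0.3, 0.3, -6.1]
gripper_width: 0.0446
grip_force: 63.0
p [0.5668 0.1908 0.2884] t 22.4 F [-0.3  0.3 -6.1] w 0.0446 tool shift cm [ 0.2  -4.19 15.12] toolz [-0.013  0.037 -0.999]
```

View pics/v4.png

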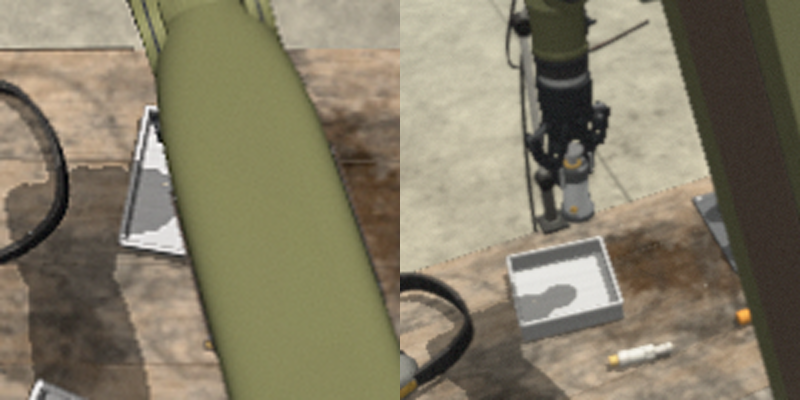

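The cylinder hangs upright in the fingers above the tray (scene crop, 575,190), but the tool has tilted 2° and stopped short. I'll check the joints against their ranges.

```bash
python3 -c "
from h import *
print(manip.observe()['q'].round(3))"
```

```text
[0.308 0.393 0.017 1.195 0.04  3.141]
```

Joint 6 is at its limit (3.14). Turning the tool back (negative about tool z) should free it.

```bash
python3 -m handwheel '[[[4,0,0,0,-8],[4,0,0,0,-8],[4,0,0,0,-8],[4,0,0,0,0],[4,0,0,0,0]]]'; python3 -c "
from h import *
print(manip.observe()['q'].round(3));to(.554,.237,.139)"
```

```text
clock: 23.12
eef_pos: [0.5668, 0.1914, 0.2884]
ee_rot: [-0.02, 0.934, 0.356, 0.001]
ft_force: [0.5, 0.7, -6.2]
gripper_width: 0.0443
grip_force: 63.0
[0.309 0.393 0.017 1.195 0.04  2.724]
p [0.5668 0.1914 0.2884] t 23.125 F [ 0.5  0.7 -6.2] w 0.0443 tool shift cm [ 1.84 -3.7  15.12] toolz [-0.013  0.038 -0.999]
```

```bash
python3 -m handwheel '[[[4,0.5,-1,0,0],[4,0.7,-1.3,0,0],[4,0.4,-1,0,0],[4,0,-0.2,2,0],[4,0,0,3,0],[4,0,0,3,0],[4,0,0,3,0],[4,0,0,2,0],[4,0,0,0.8,0],[4,0,0,0,0],[4,0,0,0,0]]]'; python3 -c "
from h import *
print(manip.observe()['q'].round(3));to(.556,.232,.139)
for n in('top','scene'):cv2.imwrite('pics/%s5.png'%n,viewer.capture(n))
a=np.hstack([cv2.resize(cv2.imread('pics/%s5.png'%n)[s],(400,400),interpolation=cv2.INTER_CUBIC) for n,s in(('top',np.s_[100:240,150:290]),('scene',np.s_[150:270,150:270]))]);cv2.imwrite('pics/v5.png',a)"
```

```text
clock: 24.5
eef_pos: [0.5543, 0.2341, 0.1532]
ee_rot: [-0.02, 0.934, 0.357, 0.002]
ft_force: [0.3, -1.0, -6.1]
gripper_width: 0.0444
grip_force: 63.0
[ 0.383  0.484 -0.206  0.877  0.04   2.795]
p [0.5543 0.2341 0.1532] t 24.5 F [ 0.3 -1.  -6.1] w 0.0444 tool shift cm [-0.04  0.32  1.41] toolz [-0.011  0.039 -0.999]
```

View pics/v5.png

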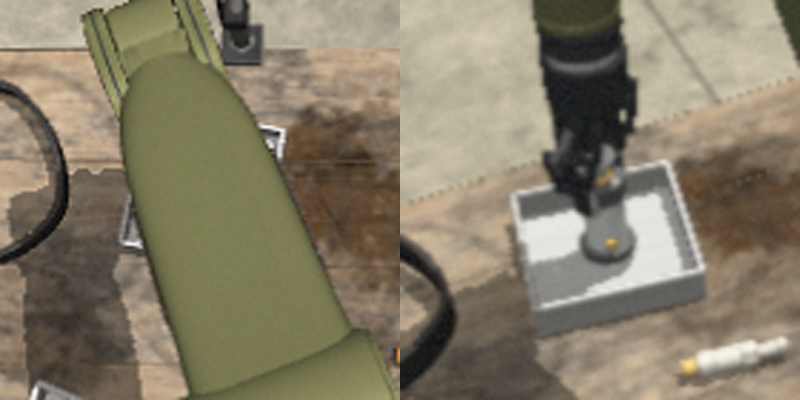

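Scene crop: the cylinder's foot at (608,243) is well inside the tray and just above the floor. Now creeping down.

```bash
python3 -m handwheel '[[[4,0,0,0.5,0],[4,0,0,0.4,0],[4,0,0,0.2,0],[4,0,0,0,0],[4,0,0,0,0]]]'; python3 -m handwheel '[[[4,0,0,0.2,0],[4,0,0,0,0],[4,0,0,0,0]]]';python3 -m handwheel '[[[4,0,0,0.2,0],[4,0,0,0,0],[4,0,0,0,0]]]'
```

```text
clock: 25.22
eef_pos: [0.5535, 0.2341, 0.1411]
ee_rot: [-0.02, 0.934, 0.357, 0.001]
ft_force: [-1.0, -0.1, -6.3]
gripper_width: 0.0447
grip_force: 63.0
clock: 25.6
eef_pos: [0.5534, 0.2342, 0.139]
ee_rot: [-0.02, 0.934, 0.357, 0.001]
ft_force: [-0.4, -1.3, -5.6]
gripper_width: 0.0444
grip_force: 63.0
clock: 25.98
eef_pos: [0.5539, 0.2346, 0.138]
ee_rot: [-0.02, 0.934, 0.357, 0.002]
ft_force: [-1.3, 0.7, 3.0]
gripper_width: 0.0442
grip_force: 63.9
```

```bash
python3 -m handwheel '[[[4,0,0,0,0],[4,0,0,0.1,0],[4,0,0,0,0],[4,0,0,0,0]]]' 20; python3 -m handwheel '[[[4.7,0,0,0,0],[5,0,0,0,0],[6,0,0,0,0],[7.5,0,0,0,0],[8.5,0,0,0,0],[8.5,0,0,0,0],[8.5,0,0,0,0]]]'
```

```text
clock: 26.48
eef_pos: [0.5541, 0.2348, 0.1379]
ee_rot: [-0.02, 0.934, 0.357, 0.002]
ft_force: [-2.3, -0.5, 10.9]
gripper_width: 0.0449
grip_force: 64.8
clock: 27.35
eef_pos: [0.5534, 0.2342, 0.136]
ee_rot: [-0.02, 0.934, 0.357, 0.001]
ft_force: [-0.5, -0.8, 0.2]
gripper_width: 0.085
grip_force: 0.0
```

```bash
python3 -m handwheel '[[[8.5,0,0,-1,0],[8.5,0,0,-2,0],[8.5,0,0,-3,0],[8.5,0,0,-4,0],[8.5,0,0,-4,0],[8.5,0,0,-2,0],[8.5,0,0,0,0]]]';  python3 -c "
from h import *
to(.42,.03,.3)"
```

```text
clock: 28.22
eef_pos: [0.5564, 0.2285, 0.2986]
ee_rot: [-0.02, 0.934, 0.357, 0.003]
ft_force: [0.3, 0.1, 0.5]
gripper_width: 0.085
grip_force: 0.0
p [0.5564 0.2285 0.2986] t 28.225 F [0.3 0.1 0.5] w 0.085 tool shift cm [-23.39   5.69  -0.83] toolz [-0.008  0.04  -0.999]
```

```bash
python3 -m handwheel '[[[8.5,-4,1,0,0],[8.5,-4,1,0,0],[8.5,-4,1,0,0],[8.5,-4,1,0,0],[8.5,-4,1,0,0],[8.5,-3,0.7,0,0],[8.5,0,0,0,0],[8.5,0,0,0,0]]]';  python3 -c "
from h import *
to(.42,.03,.3)
for n in('top','scene'):cv2.imwrite('pics/%s6.png'%n,viewer.capture(n))
a=np.hstack([cv2.resize(cv2.imread('pics/%s6.png'%n)[s],None,fx=q,fy=q,interpolation=cv2.INTER_CUBIC) for n,s,q in(('top',np.s_[110:250,185:385],2.2),('scene',np.s_[140:280,170:330],2.2))]);cv2.imwrite('pics/v6.png',a)"
```

```text
clock: 29.22
eef_pos: [0.422, 0.0327, 0.2897]
ee_rot: [-0.02, 0.934, 0.357, 0.001]
ft_force: [0.1, 0.8, 0.6]
gripper_width: 0.0848
grip_force: 0.0
p [0.422  0.0327 0.2897] t 29.225 F [0.1 0.8 0.6] w 0.0848 tool shift cm [-0.32  0.03 -1.03] toolz [-0.013  0.038 -0.999]
```

View pics/v6.png

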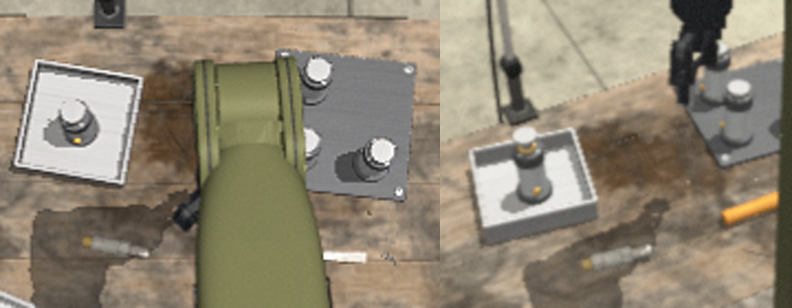

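The sticking cylinder stands upright near the middle of the tray (top crop 75,118), with its rod still about 15 mm proud. The three good ones stand on the plate with rods home (318,72), (305,145), (380,152), and the chisel and coupler are untouched. The robot is clear of everything.

```bash
python3 -c "
from plant import manip
print(manip.hand_in())"
```

```text
the job is handed in; nothing more can be done
None
```

I pressed all four rods: the three good ones are fully home and standing on the test plate, and the sticking one, which jammed at 11 N, stands upright in the small tray; handed in at about 29 s.

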